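# Pack the pastel tins and close the transport lock

## Task

Pack up the pastels: on the red tin in the leaning carrier rack, set the blue tin and then the yellow tin, lids up and squarely one on another with their long sides running with the red one's, each put down on the column before the fingers let go, not dropped. Then slide the rack's red lock knob along its rail until its slide comes up against the end stop over the column, press the sprung knob about half way in against that stop, never until it bottoms, and let it go there; do not shove the rack along the table, and leave everything else where it is.

Things in the scene. Friction and masses are not known exactly. Their poses are not given: they have to be found in the camera images.
- deck: rack's wooden deck, leaning 28 deg (0.49 rad). Origin: on its upper face under the column's centre. z: square to the deck, the way the column grows (leans to the robot); x: up the slope, away from the robot; y: level, left, along the lock rail. Tins lie with length along x, centred on x = y = 0; undersides: red z = 0, blue 30, yellow 60 mm. Deck spans x -83 to 107, y -73 to 189 mm
- rack: the whole rack, about 3.8 kg, standing loose on the table: a side push above about 20 N makes it slip. Origin on the table, 75 mm straight below the deck's origin. In deck axes: its front stop is a board 52 mm wide (y), inner face at x = -60 mm, up to z = 74 mm. Lock rail: bar along y, x = 80 to 96, top z = 94 mm, y = -69 to 185 mm, on two end posts
- knob_mid (a point): centre of the red plastic lock knob, 62 x 22 x 62 mm (deck x, y, z), at deck x = 80, z = 133.5 mm; y starts at 90 to 150 mm. It rides on a steel slide that runs to the deck's -y with about 4 N of drag and stays where left. The slide's tongue, 30 mm wide, reaches over the column's place to deck x = -15 mm, underside at z = 95.5 mm (a finished column's top: 90)
- lock_knob (a joint): how far the sprung knob is pushed in on its slide along the deck's -y, m: 0 to 0.014. It gives only once the slide is at its end stop: from 6.3 N, half in (7 mm) at 9.5 N, bottomed (14 mm) at 12.6 N. The end stop is a black collar clamped elsewhere on the rail each time and not measured: the knob's centre comes to rest at deck y -20 to +20 mm; feel for it
- tin_red: closed steel pastel tin, a plain red box 110 x 56 x 30 mm (x, y, z), about 0.16 kg, with a thin dark line round it and five small colour chips on the lid; origin: centre of its underside, x along its length, z up through the lid; it lies on the deck as the foot of the column
- tin_blue: closed steel pastel tin, a plain blue box 110 x 56 x 30 mm (x, y, z), about 0.16 kg, with a thin dark line round it and five small colour chips on the lid; origin: centre of its underside, x along its length, z up through the lid; it lies on the table
- tin_yellow: closed steel pastel tin, a plain yellow box 110 x 56 x 30 mm (x, y, z), about 0.16 kg, with a thin dark line round it and five small colour chips on the lid; origin: centre of its underside, x along its length, z up through the lid; it lies on the table
- tin_green: closed steel pastel tin, a plain green box 110 x 56 x 30 mm (x, y, z), about 0.16 kg, with a thin dark line round it and five small colour chips on the lid; origin: centre of its underside, x along its length, z up through the lid; it lies on the table and stays there
- brush_pot: blue pot 72 mm across, 95 mm high, brushes up to 190 mm; origin under its centre
- ink_tray: yellow block 55 x 100 mm with two ink bottles, 71 mm high; origin under its centre
- paint_jar: jar 64 mm across, 75 mm high, yellow cap; origin under its centre
- sketchbook: blue closed sketchbook 212 x 154 x 19 mm lying flat; origin under its centre
- pencil: thick red pencil 160 x 12 x 10 mm lying flat; origin under its centre
- fixative: spray can 48 mm across, 140 mm high; origin under its centre
Not all that is in view belongs to the job. Leave any pink or purple look-alike of the tin_blue alone.

How it is judged:
On the way, in this order (a step that is already met when the one before it is completed fails the run):
1. the blue tin lies squarely on the red one while the fingers still hold it (x of tin_blue in the frame of deck between -0.007 and 0.007 m and y of tin_blue in the frame of deck between -0.007 and 0.007 m and z of tin_blue in the frame of deck between 0.025 and 0.035 m and angle between the x axis of tin_blue and the x axis of deck, either way round below 0.12 rad and angle between the z axis of tin_blue and the z axis of deck, either way round below 0.1 rad and contact force between the fingers and tin_blue above 1 N and linear speed of tin_blue below 0.04 m/s), for 0.05 s.
2. the yellow tin lies squarely on the blue one while the fingers still hold it (x of tin_yellow in the frame of deck between -0.007 and 0.007 m and y of tin_yellow in the frame of deck between -0.007 and 0.007 m and z of tin_yellow in the frame of deck between 0.055 and 0.065 m and angle between the x axis of tin_yellow and the x axis of deck, either way round below 0.12 rad and angle between the z axis of tin_yellow and the z axis of deck, either way round below 0.1 rad and contact force between the fingers and tin_yellow above 1 N and linear speed of tin_yellow below 0.04 m/s), for 0.05 s.
3. the lock knob stands over the column and is pressed in by more than 4 mm (about 8 N) against the end stop (value of joint lock_knob above 0.004 m and y of knob_mid in the frame of deck below 0.022 m), for 0.1 s.
At the end, for the whole second after the job is handed in: Red, blue, yellow tins lie at rest in a column: each within 7 mm of its middle in deck x and y, 5 mm of its height (0, 30, 60 mm), 0.12 rad of deck x and 0.1 rad of deck z. The knob is let go (in by under 2 mm), its centre at deck y -30 to 24 mm (x of tin_red in the frame of deck between -0.007 and 0.007 m and y of tin_red in the frame of deck between -0.007 and 0.007 m and z of tin_red in the frame of deck between -0.005 and 0.005 m and angle between the x axis of each of tin_red, tin_blue, tin_yellow and the x axis of deck, either way round below 0.12 rad and angle between the z axis of each of tin_red, tin_blue, tin_yellow and the z axis of deck, either way round below 0.1 rad and x of tin_blue in the frame of deck between -0.007 and 0.007 m and y of tin_blue in the frame of deck between -0.007 and 0.007 m and z of tin_blue in the frame of deck between 0.025 and 0.035 m and x of tin_yellow in the frame of deck between -0.007 and 0.007 m and y of tin_yellow in the frame of deck between -0.007 and 0.007 m and z of tin_yellow in the frame of deck between 0.055 and 0.065 m and y of knob_mid in the frame of deck between -0.03 and 0.024 m and value of joint lock_knob below 0.002 m and linear speed of each of tin_red, tin_blue, tin_yellow below 0.02 m/s); the robot touches nothing.
It fails at once if the sprung knob is bottomed (pushed in more than 12.5 mm) (value of joint lock_knob above 0.0125 m).
It fails at once if the rack is shoved more than 10 mm (distance of deck from where it was at the start of the episode above 0.01 m).
It fails at once if a bystander (green tin, pot, ink tray, jar, sketchbook, pencil or spray can) is moved more than 25 mm (distance of any of tin_green, brush_pot, ink_tray, paint_jar, sketchbook, pencil, fixative from where it was at the start of the episode above 0.025 m).
It also fails if it takes over 64 s, if anything falls off the work surface, if the arm or the gripper's body presses on something with over 40 N, if the wrist force passes 120 N, or if a joint passes its speed limit or range.

## Robot

A 7-joint arm with a two-finger parallel gripper is mounted at the origin on the work surface. World frame = base frame: x ahead of the robot, y to its left, z up, the work surface at z = 0. Lengths are in m, angles in rad, forces in N, time in s.
With the tool pointing down it reaches from about 0.425 to 0.8 m from the base axis. Payload 8.3 kg.
Tool frame: the origin (TCP) lies midway between the tips of the shut fingers; the grasp point (between the pads) lies 19 mm behind it (r.grasp_offset is the distance from the TCP to the grasp point, in m); z points along the fingers, y is the line along which they close (so a half turn about z gives the same grasp; the last joint's range is limited). The gripper opens to 85 mm and grips with 20 to 120 N. Pads are 22 mm wide; open, the fingers measure 114 mm over their backs; the gripper's body (76 mm by 85 mm) begins 54 mm behind the grasp point. The pads swing forward as they close: fully open they stand 13 mm farther back than shut.
Start: joints at [1.188, 0.383, 0.016, 1.37, -0.006, 1.388, -0.046], TCP at [0.197, -0.593, 0.231] pointing down, gripper open.
Joint ranges: [-2.95, 2.95], [-0.25, 2.06], [-1.52, 1.56], [0.18, 2.33], [-1.44, 4.58], [0.02, 2.06], [-3.01, 3.01]. Speed limits (rad/s): [2.39, 2.39, 3.01, 3.01, 3.14, 3.14, 3.14].

## Interface

Orientations are given as [roll, pitch, yaw] about the fixed x, y, z axes, in that order (R = Rz(yaw) Ry(pitch) Rx(roll)).
In Python, from plant import monitor, snapshot, r gives the robot as it stands. The module is installed in compiled form; this text tells all that it offers.
- The arm moves only by the tool servo_tool, never from a script. Its arguments are lists of equal length, an entry for each row: "turn": the turn, a rotation vector about the tool's x, y, z in rad, a list of three; "slide": the shift along the tool's x, y, z in units of 25 mm (1.0 is 25 mm), a list of three; "gripper": the finger opening in mm, from 0 to 85.4. A call has 1 to 20 rows; each row shifts and turns the commanded pose from where the row before left it, along the tool's axes as they then stand; what a row does not reach is not made up. A row lasts 1/12 s, in which the tool goes at most 41.7 mm and 7.16 degrees, less where a joint would pass 70% of its speed; a pose out of reach is approached as far as the arm can. A call is refused whole if a number of a shift passes 1 or a number of a turn 0.125, either way. A call with a gripper value outside its range is refused whole. The fingers move at their own pace and stop on an object; "squeeze" is the grip in N (left out, the last holds). Time passes only in rows, so rows that do not move let the fingers close. It gives the time, the measured TCP pose, the force, the opening and the grip force at its end, in the units of the state.
- monitor.get_state(): the state, without advancing time (a new reading comes with each control period).
- snapshot(name): name is "scene" or "top" or "wrist"; returns a dict with "frame" (420x560x3 uint8, red, green, blue), "depth" (420x560 float32, m along the optical axis (not along the pixel's ray), 0 where there is no reading), "fx", "fy", "cx", "cy" (pixels), "T" (4x4, takes a point from camera to world coordinates). Camera axes: x right, y up, looking along -z (the intrinsics and any distortion apply to the point x, -y, -z); pixel columns grow to the right and rows downward; lengths in m; the calibration is good to about 2 mm. A picture is of the moment at which its call begins.
- r.hand_in(): hands the job in; it is judged then, once.
The state is a dict: "clock": time; "joints": joint angles; "joint_vel": joint speeds; "effort": joint torques, N m; "eef_pos": TCP position; "eef_rot": TCP orientation; "contact_force": force on the tool from outside, world axes, zero at the start; "wrist_torque": the same for the moment, N m; "grip_width": opening from 0.0 (shut) to 1.0 (fully open); "finger_force": force on a finger pad.
Only numpy, scipy, OpenCV 4.12 (cv2) and the standard library are available. Lean on these libraries where they do the work, as an engineer would, in place of code of your own. Each camera call takes 0.05 s, during which the arm holds its last target. There are 200 camera calls.

## Working session

There is one attempt and no reset: what is moved stays moved. The work goes in short steps, Python scripts to look and compute and a tool call to move; the robot and the scene stay as the last step left them, time stands still between calls to the robot, and variables do not carry over. Pictures are saved under pics/ and viewed, at most 10 in all, crops included, and the job is handed in when it is done.

Besides the shell and the picture viewer there is one more tool, called after "Call:" by a JSON object that holds its "op" and its "data". servo_tool: Moves the arm, as the interface text tells. Its arguments: {"type":"object","properties":{"turn":{"type":"array","items":{"type":"array","items":{"type":"number"}}},"slide":{"type":"array","items":{"type":"array","items":{"type":"number"}}},"gripper":{"type":"array","items":{"type":"number"}},"squeeze":{"type":"number"}},"required":["turn","slide","gripper"]}

```bash
mkdir -p pics; ls; python3 - <<'E'
from plant import monitor, snapshot, r
import cv2,numpy as np
print(monitor.get_state(), r.grasp_offset)
for n in ["scene","top"]:
    s=snapshot(n); cv2.imwrite(f"pics/{n}0.png",s["frame"][:,:,::-1]); np.savez(f"{n}0.npz",**s)
    print(n,s["fx"],s["fy"],s["cx"],s["cy"],np.round(s["T"],3).tolist(),[k for k in s])
E
```

```text
pics
{'clock': 0.0, 'joints': array([ 1.18812864,  0.38425441,  0.0163591 ,  1.37116654, -0.0063212 ,
        1.38823889, -0.04653462]), 'joint_vel': array([-1.93611901e-04, -1.45601890e-05, -1.74257650e-03,  3.01952826e-04,
       -2.31166664e-03, -5.24832611e-04, -2.92812022e-04]), 'effort': array([-9.27757392e-04, -6.27607298e+01,  8.43634643e-01, -3.71830451e+01,
        1.65925361e-02,  1.41506389e-02, -9.78954517e-06]), 'eef_pos': array([ 0.19635028, -0.59280526,  0.23026304]), 'eef_rot': array([-3.13957387e+00,  1.23647789e-05,  3.19806674e-01]), 'contact_force': array([-0.21838434,  0.75956806, -0.13347856]), 'wrist_torque': array([-0.05563328,  0.00637509,  0.00387419]), 'finger_force': 0.0, 'grip_width': 0.9991453860509625} 0.0187
scene 465.6272864659464 465.6272864659464 294.71928282000914 208.83508210183493 [[0.013, -0.788, 0.616, 1.392], [1.0, 0.014, -0.003, -0.006], [-0.006, 0.616, 0.788, 1.287], [0.0, 0.0, 0.0, 1.0]] ['frame', 'depth', 'fx', 'fy', 'cx', 'cy', 'T']
top 379.6309982332338 379.6309982332338 276.2492456110511 202.4316832028833 [[-0.002, 0.985, -0.171, 0.263], [-1.0, -0.002, 0.004, -0.01], [0.003, 0.171, 0.985, 1.657], [0.0, 0.0, 0.0, 1.0]] ['frame', 'depth', 'fx', 'fy', 'cx', 'cy', 'T']
```

View pics/scene0.png

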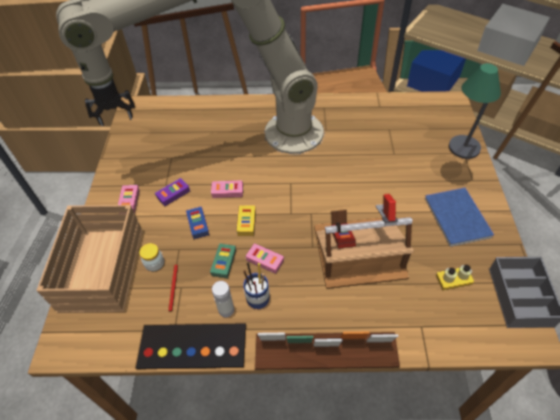

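View pics/top0.png

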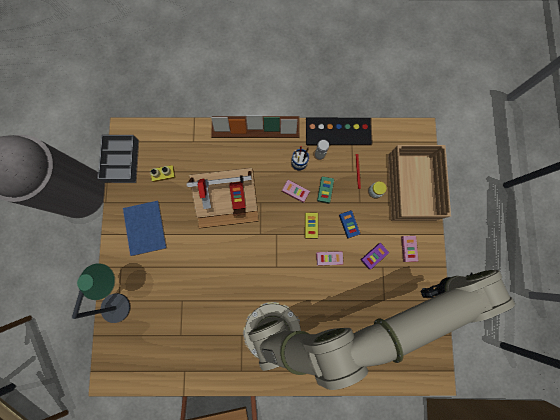

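The scene view shows the blue tin at (197,222), yellow at (246,219), green at (223,260), rack at (365,245) with the knob at (390,208). The top view shows blue at (349,224), yellow at (311,225), the red tin at (238,196) and the knob at (203,188).

```bash
cat > h.py <<'E'
import numpy as np, cv2
from scipy.spatial.transform import Rotation as Ro
def cloud(s):
    d=s["depth"]; v,u=np.mgrid[:d.shape[0],:d.shape[1]]
    p=np.stack([(u-s["cx"])/s["fx"]*d,-(v-s["cy"])/s["fy"]*d,-d],-1)
    T=s["T"]; P=p@T[:3,:3].T+T[:3,3]; P[d<=0]=np.nan; return P
def ray(s,u,v):
    T=s["T"]; q=np.array([(u-s["cx"])/s["fx"],-(v-s["cy"])/s["fy"],-1.]); return T[:3,3],T[:3,:3]@q
def hsv(s): return cv2.cvtColor(np.ascontiguousarray(s["frame"]),cv2.COLOR_RGB2HSV)
def hm(s,lo,hi,smin=120,vmin=50):
    H=hsv(s); h=H[...,0]; m=((h>=lo)&(h<=hi)) if lo<=hi else ((h>=lo)|(h<=hi))
    return m&(H[...,1]>=smin)&(H[...,2]>=vmin)
def comps(m,amin):
    n,l,st,c=cv2.connectedComponentsWithStats(m.astype(np.uint8),connectivity=8)
    return [(l==i,st[i],c[i]) for i in range(1,n) if st[i][4]>=amin]
def load(n): return dict(np.load(n))
E
python3 - <<'E'
from h import *
for n in ["scene","top"]:
    s=load(f"{n}0.npz"); P=cloud(s)
    for col,(lo,hi,sm) in dict(blue=(105,125,130),yellow=(20,32,150),red=(172,6,150),green=(70,90,90)).items():
        for m,st,c in comps(hm(s,lo,hi,sm),25):
            p=P[m]; p=p[~np.isnan(p[:,0])]
            if len(p) and 0.2<np.median(p[:,0])<1.0 and np.median(p[:,2])>-.01:
                t=p; rect=cv2.minAreaRect(t[:,:2].astype(np.float32))
                print(n,col,c.round(),st[4],"med",np.median(p,0).round(3),"z",np.percentile(p[:,2],[5,95]).round(3),np.round(rect[0],3),np.round(rect[1],3),round(rect[2],1))
    # deck plane: points in the region, wood normals
    x,y,z=np.moveaxis(P,-1,0)
    reg=(x>.3)&(x<.85)&(y>0.0)&(y<.45)&(z>.02)&(z<.3)
    H=hsv(s); wood=reg&(H[...,0]>8)&(H[...,0]<25)&(H[...,1]>50)&(H[...,1]<190)
    q=P[wood]; print(n,len(q),q.min(0),q.max(0))
    best=(0,)
    rg=np.random.default_rng(0)
    for _ in range(2000):
        a=q[rg.choice(len(q),3,False)]; nn=np.cross(a[1]-a[0],a[2]-a[0]); L=np.linalg.norm(nn)
        if L<1e-4: continue
        nn/=L; nn*=np.sign(nn[2]); 
        if abs(nn[2]-np.cos(.49))>.05: continue
        k=np.abs((q-a[0])@nn)<.004
        if k.sum()>best[0]: best=(k.sum(),k)
    k=best[1]; c=q[k].mean(0); nn=np.linalg.svd(q[k]-c,full_matrices=False)[2][2]; nn*=np.sign(nn[2])
    print("plane",best[0],c.round(3),nn.round(3),"lean",np.degrees(np.arccos(nn[2])).round(1),"yaw",np.degrees(np.arctan2(-nn[1],-nn[0])).round(1))
E
```

```text
scene blue [197. 222.] 53 med [ 0.461 -0.328  0.032] z [0.028 0.037] [ 0.458 -0.329] [0.036 0.049] 27.1
scene blue [200. 231.] 47 med [ 0.497 -0.315  0.031] z [0.027 0.035] [ 0.494 -0.318] [0.024 0.046] 9.4
scene blue [191. 351.] 61 med [ 0.899 -0.298  0.015] z [0.01  0.019] [ 0.898 -0.299] [0.022 0.024] 68.6
scene yellow [246. 220.] 395 med [ 0.451 -0.165  0.031] z [0.009 0.037] [ 0.44 -0.17] [0.062 0.129] 89.0
scene yellow [148. 251.] 258 med [ 0.601 -0.456  0.076] z [0.005 0.081] [ 0.576 -0.471] [0.117 0.061] 26.7
scene yellow [453. 281.] 317 med [0.695 0.478 0.023] z [0.008 0.028] [0.679 0.495] [0.058 0.115] 7.2
scene yellow [162. 352.] 75 med [ 0.899 -0.378  0.014] z [0.01  0.018] [ 0.898 -0.379] [0.028 0.024] 46.4
scene red [389. 207.] 240 med [0.581 0.266 0.252] z [0.223 0.272] [0.568 0.267] [0.075 0.022] 10.9
scene red [345. 240.] 208 med [0.606 0.149 0.119] z [0.107 0.129] [0.591 0.149] [0.058 0.053] 6.2
scene red [173. 288.] 151 med [ 0.696 -0.38   0.012] z [0.007 0.015] [ 0.691 -0.38 ] [0.158 0.011] 1.6
scene red [148. 352.] 70 med [ 0.897 -0.419  0.013] z [0.009 0.018] [ 
[... 1361 characters left out ...]
.011] z [0.001 0.017] [ 0.693 -0.381] [0.159 0.011] 2.0
top red [201. 188.] 115 med [0.564 0.267 0.258] z [0.23  0.271] [0.564 0.279] [0.075 0.051] 16.0
top red [237. 196.] 232 med [0.557 0.146 0.101] z [0.078 0.127] [0.567 0.148] [0.107 0.057] 9.3
top green [271. 124.] 202 med [0.891 0.007 0.067] z [0.025 0.11 ] [0.893 0.007] [0.063 0.032] 88.1
top green [325. 189.] 193 med [ 0.606 -0.228  0.03 ] z [0.022 0.037] [ 0.606 -0.231] [0.054 0.11 ] 79.4
top green [ 96. 281.] 988 med [0.224 0.559 0.418] z [0.379 0.453] [0.224 0.568] [0.114 0.092] 9.6
top 1957 [0.44015155 0.06825129 0.02001457] [0.68988684 0.44935895 0.21084967]
plane 1301 [0.573 0.21  0.08 ] [-0.467 -0.054  0.882] lean 28.1 yaw 6.7
```

Call:
{"op": "servo_tool", "data": {"turn": [[0, 0, 0], [0, 0, 0], [0, 0, 0], [0, 0, 0], [0, 0, 0], [0, 0, 0], [0, 0, 0], [0, 0, 0], [0, 0, 0], [0, 0, 0], [0, 0, 0], [0, 0, 0], [0, 0, 0], [0, 0, 0], [0, 0, 0], [0, 0, 0]], "slide": [[0.94, -0.49, 0.2], [0.94, -0.49, 0.2], [0.94, -0.49, 0.2], [0.94, -0.49, 0.2], [0.94, -0.49, 0.2], [0.94, -0.49, 0.2], [0.94, -0.49, 0.2], [0.94, -0.49, 0.2], [0.94, -0.49, 0.2], [0.94, -0.49, 0.2], [0.94, -0.49, 0.2], [0.94, -0.49, 0.2], [0.94, -0.49, 0.2], [0.94, -0.49, 0.2], [0, 0, 0], [0, 0, 0]], "gripper": [85, 85, 85, 85, 85, 85, 85, 85, 85, 85, 85, 85, 85, 85, 85, 85], "squeeze": 50}}

```text
clock: 1.43
eef_pos: [0.4558, -0.3249, 0.1605]
eef_rot: [-3.14, 0.0, 0.324]
contact_force: [0.0, -0.0, -0.1]
grip_width: 0.992
finger_force: 0.0
```

```bash
cat > shot.py <<'E'
import sys
from plant import monitor, snapshot
from h import *
n,f=sys.argv[1:3]
s=snapshot(n); np.savez(f+".npz",**s); cv2.imwrite(f"pics/{f}.png",s["frame"][:,:,::-1])
st=monitor.get_state(); print(st["clock"],st["eef_pos"].round(4),st["eef_rot"].round(4)); print(s["fx"],s["T"].round(3).tolist())
E
python3 shot.py wrist w1
```

```text
1.4833 [ 0.4548 -0.3267  0.1609] [-3.1409e+00  7.0000e-04  3.2110e-01]
354.2240320484847 [[0.317, 0.915, 0.249, 0.517], [-0.948, 0.306, 0.083, -0.303], [-0.001, -0.262, 0.965, 0.304], [0.0, 0.0, 0.0, 1.0]]
```

View pics/w1.png

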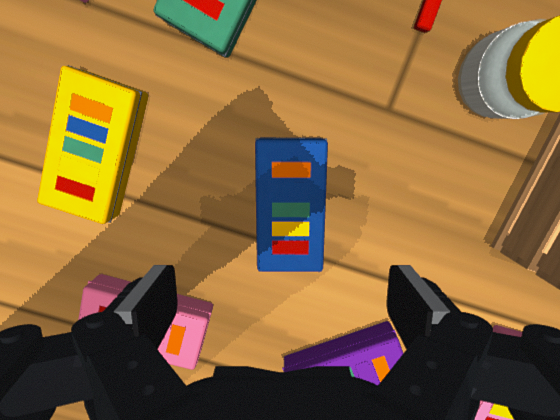

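The wrist view shows the blue lid at (291,204), the yellow lid at (93,144), and both are wholly visible.

```bash
cat > lid.py <<'E'
from h import *
def lid(s,lo,hi,near,zt=.03,smin=120,vmin=40,n=np.array([0,0,1.]),d=None):
    """top-face rect of coloured box: mask, depth within 6mm of plane n.p=d, cast hull on the plane"""
    d=zt if d is None else d
    P=cloud(s); m=hm(s,lo,hi,smin,vmin)&(np.abs(P@n-d)<.006)
    cs=comps(m,60); cs=[c for c in cs if np.linalg.norm(np.nanmean(P[c[0]],0)-near)<.07]
    vu=np.argwhere(np.any([c[0] for c in cs],0))
    q=[]
    for v,u in vu:
        o,k=ray(s,u,v); q.append(o+k*(d-o@n)/(k@n))
    return np.array(q)
E
python3 - <<'E'
from lid import *
s=load("w1.npz"); P=cloud(s)
for c,lo,hi,near in [("blue",100,128,(.455,-.327,.03)),("yellow",22,34,(.447,-.165,.03))]:
    q=lid(s,lo,hi,np.array(near)); r=cv2.minAreaRect(q[:,:2].astype(np.float32)); print(c,len(q),np.round(r[0],4),np.round(r[1],4),r[2])
E
```

```text
blue 6605 [ 0.4517 -0.3318] [0.108  0.0548] 18.39889907836914
yellow 8238 [ 0.4457 -0.1684] [0.0576 0.1094] 88.92591094970703
```

Call:
{"op": "servo_tool", "data": {"turn": [[0, 0, 0], [0, 0, 0], [0, 0, 0], [0, 0, 0], [0, 0, 0], [0, 0, 0], [0, 0, 0], [0, 0, 0], [0, 0, 0], [0, 0, 0], [0, 0, 0], [0, 0, 0], [0, 0, 0], [0, 0, 0], [0, 0, 0], [0, 0, 0], [0, 0, 0], [0, 0, 0]], "slide": [[-0.18, 0.16, 0.7], [0, 0, 0.7], [0, 0, 0.7], [0, 0, 0.7], [0, 0, 0.7], [0, 0, 0.7], [0, 0, 0.7], [0, 0, 0.7], [0, 0, 0.2], [0, 0, 0.2], [0, 0, 0.2], [0, 0, 0.2], [0, 0, 0], [0, 0, 0], [0, 0, 0], [0, 0, 0], [0, 0, 0], [0, 0, 0]], "gripper": [85, 85, 85, 85, 85, 85, 85, 85, 85, 85, 85, 85, 85, 50, 50, 50, 50, 50], "squeeze": 50}}

```text
clock: 2.98
eef_pos: [0.4525, -0.3326, 0.0022]
eef_rot: [3.14, -0.001, 0.32]
contact_force: [-0.8, 0.4, 4.9]
grip_width: 0.644
finger_force: 54.0
```

Call:
{"op": "servo_tool", "data": {"turn": [[0, 0, 0], [0, 0, 0], [0, 0, 0], [0, 0, 0], [0, 0, 0], [0, 0, 0], [0, 0, 0], [0, 0, 0], [0, 0, 0], [0, 0, 0], [0, 0, 0], [0, 0, 0], [0, 0, 0], [0, 0, 0], [0, 0, 0], [0, 0, 0], [0, 0, 0], [0, 0, 0], [0, 0, 0], [0, 0, 0]], "slide": [[0, 0, -1], [0, 0, -1], [0.38, -0.97, -0.44], [0.38, -0.97, -0.44], [0.38, -0.97, -0.44], [0.38, -0.97, -0.44], [0.38, -0.97, -0.44], [0.38, -0.97, -0.44], [0.38, -0.97, -0.44], [0.38, -0.97, -0.44], [0.38, -0.97, -0.44], [0.38, -0.97, -0.44], [0.38, -0.97, -0.44], [0.38, -0.97, -0.44], [0.38, -0.97, -0.44], [0.38, -0.97, -0.44], [0.38, -0.97, -0.44], [0.38, -0.97, -0.44], [0.38, -0.97, -0.44], [0.38, -0.97, -0.44]], "gripper": [50, 50, 50, 50, 50, 50, 50, 50, 50, 50, 50, 50, 50, 50, 50, 50, 50, 50, 50, 50]}}

```text
clock: 4.65
eef_pos: [0.4765, 0.137, 0.2497]
eef_rot: [3.141, 0.0, 0.32]
contact_force: [0.9, 0.7, -2.1]
grip_width: 0.646
finger_force: 54.2
```

```bash
cat > deck.py <<'E'
from h import *
L=np.radians(28); O=np.array([.571,.148,.075]); psi=np.radians(8)
def frame(psi):
    c,s=np.cos(psi),np.sin(psi)
    return np.array([[c*np.cos(L),-s,-np.sin(L)*c],[s*np.cos(L),c,-np.sin(L)*s],[np.sin(L),0,np.cos(L)]])
def tool_R(psi): D=frame(psi); return np.c_[D[:,0],-D[:,1],-D[:,2]]
def delta(st,p,R):
    Rc=Ro.from_euler("xyz",st["eef_rot"]).as_matrix()
    print("slide units (present axes)",(Rc.T@(p-st["eef_pos"])/.025).round(2),"turn",Ro.from_matrix(Rc.T@R).as_rotvec().round(4),"slide in target axes",(R.T@(p-st["eef_pos"])/.025).round(2))
E
python3 -c "
from deck import *; from plant import monitor
st=monitor.get_state(); print(st['eef_pos'],st['eef_rot'],st['finger_force'])
delta(st,O+frame(psi)@[0,0,.2],tool_R(psi))"
```

```text
[0.47648811 0.13698851 0.24965085] [3.14138077e+00 4.38483915e-04 3.19785983e-01] 54.18450593948364
slide units (present axes) [ 0.03  0.1  -0.08] turn [-0.0438  0.4878  0.1766] slide in target axes [ 0.08  0.09 -0.05]
```

Call:
{"op": "servo_tool", "data": {"turn": [[-0.0073, 0.0813, 0.0294], [-0.0073, 0.0813, 0.0294], [-0.0073, 0.0813, 0.0294], [-0.0073, 0.0813, 0.0294], [-0.0073, 0.0813, 0.0294], [-0.0073, 0.0813, 0.0294], [0, 0, 0], [0, 0, 0]], "slide": [[0, 0, 0], [0, 0, 0], [0, 0, 0], [0, 0, 0], [0, 0, 0], [0, 0, 0], [0.08, 0.09, -0.05], [0, 0, 0]], "gripper": [50, 50, 50, 50, 50, 50, 50, 50]}}

```text
clock: 5.32
eef_pos: [0.4778, 0.134, 0.2513]
eef_rot: [3.135, -0.46, 0.155]
contact_force: [-0.5, -0.2, -1.4]
grip_width: 0.646
finger_force: 54.2
```

```bash
python3 shot.py wrist w2
```

```text
5.3667 [0.4786 0.1339 0.2517] [ 3.1353 -0.4605  0.1536]
354.2240320484847 [[0.15, 0.97, -0.193, 0.472], [-0.989, 0.149, -0.022, 0.136], [0.007, 0.194, 0.981, 0.409], [0.0, 0.0, 0.0, 1.0]]
```

View pics/w2.png

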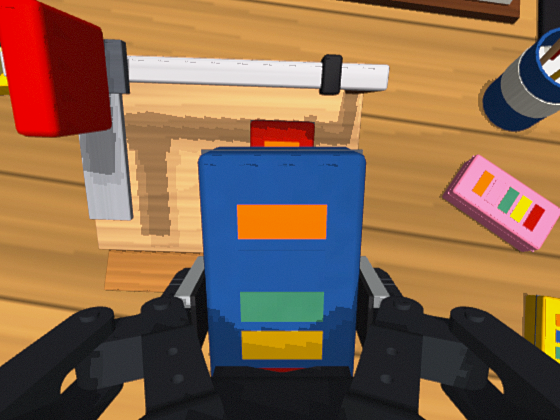

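The wrist view shows the rail from (128,70) to (388,77), the black collar at (331,75), the red tin's far end at (283,134) and the tongue ending at (110,218).

```bash
cat > rail.py <<'E'
from deck import *
def meas(s,O=O,psi=psi,rl=.09):
    P=cloud(s); D=frame(psi); Q=(P-O)@D; H=hsv(s)
    x,y,z=np.moveaxis(Q,-1,0)
    w=(H[...,1]<40)&(H[...,2]>110)&(x>.06)&(x<.115)&(y>-.085)&(y<rl)
    cs=max(comps(w,50),key=lambda c:c[1][4]); vu=np.argwhere(cs[0]); n=D[:,2]; d=O@n+.094
    q=np.array([o+k*(d-o@n)/(k@n) for o,k in (ray(s,u,v) for v,u in vu)]); q=(q-O)@D
    print("rail cloud z pct",np.nanpercentile(z[cs[0]],[10,50,90]).round(4))
    bins=np.arange(-.06,rl-.01,.01); mid=[];lo=[];hi=[]
    for b in bins:
        k=np.abs(q[:,1]-b)<.003
        if k.sum()>5: lo.append((b,q[k,0].min()));hi.append((b,q[k,0].max()))
    lo,hi=np.array(lo),np.array(hi)
    for nm,e in (("lo",lo),("hi",hi)):
        k=np.abs(e[:,1]-np.median(e[:,1]))<.004; p=np.polyfit(e[k,0],e[k,1],1); print("rail",nm,"slope",p[0].round(4),"x at y=0",p[1].round(4))
    print("rail right end y",np.sort(q[:,1])[:20].mean().round(4))
    # red tin top face
    m=hm(s,172,6,140,40)&(np.abs(z-.03)<.006)&(np.abs(x)<.08)&(np.abs(y)<.05)
    if m.sum()>100:
        vu=np.argwhere(m); d=O@n+.03
        q=np.array([o+k*(d-o@n)/(k@n) for o,k in (ray(s,u,v) for v,u in vu)]); q=(q-O)@D
        print("red",len(q),"x",np.percentile(q[:,0],[.5,99.5]).round(4),"y",np.percentile(q[:,1],[.5,99.5]).round(4),"zcloud",np.nanmedian(z[m]).round(4), np.round(cv2.minAreaRect(q[:,:2].astype(np.float32)),4) if 0 else cv2.minAreaRect(q[:,:2].astype(np.float32)))
    # deck wood
    m=(H[...,0]>8)&(H[...,0]<25)&(np.abs(z)<.012)&(x>-.1)&(x<.12)&(y>-.09)&(y<.2)
    q=Q[m]; print("deck z med",np.median(q[:,2]).round(4),"x",np.percentile(q[:,0],[.5,99.5]).round(3),"y",np.percentile(q[:,1],[.5,99.5]).round(3))
    A=np.c_[q[:,:2],np.ones(len(q))]; print("plane fit tilt",np.linalg.lstsq(A,q[:,2],rcond=None)[0].round(4))
    m=(H[...,2]<50)&(z>.08)&(z<.12)&(x>.07)&(x<.1)&(y<.06)&(y>-.06)
    if m.sum()>20: print("collar y",np.percentile(y[m],[3,50,97]).round(4))
    m=hm(s,172,6,140,40)&(z>.1)&(z<.18)&(y>.05); print("knob y",np.nanpercentile(y[m],[2,50,98]).round(4),"z",np.nanpercentile(z[m],[2,98]).round(3))
if __name__=="__main__":
    import sys
    for f in sys.argv[1:]: print("==",f); meas(load(f))
E
python3 rail.py w2.npz top0.npz scene0.npz
```

```text
== w2.npz
rail cloud z pct [0.0932 0.0943 0.0954]
rail lo slope 0.02 x at y=0 0.0806
rail hi slope 0.0168 x at y=0 0.0959
rail right end y -0.024
red 1413 x [0.0341 0.0555] y [-0.0263  0.0283] zcloud 0.0305 ((0.0447264201939106, 0.000769149512052536), (0.054974399507045746, 0.022040631622076035), 89.28942108154297)
deck z med -0.0004 x [-0.078  0.108] y [-0.071  0.187]
plane fit tilt [ 0.0011 -0.0122  0.0006]
collar y [-0.0349 -0.0291 -0.0241]
knob y [0.1103 0.1121 0.1304] z [0.109 0.165]
== top0.npz
rail cloud z pct [0.0892 0.0934 0.0975]
rail lo slope 0.0128 x at y=0 0.0866
rail hi slope 0.0132 x at y=0 0.0991
rail right end y -0.0135
red 209 x [-0.049   0.0596] y [-0.0268  0.0269] zcloud 0.0295 ((0.005843594670295715, 0.0006641615182161331), (0.0540723092854023, 0.11081046611070633), 88.81502532958984)
deck z med -0.0012 x [-0.098  0.113] y [-0.072  0.188]
plane fit tilt [ 0.0013 -0.0105 -0.0007]
knob y [0.1092 0.1183 0.1302] z [0.114 0.169]
== scene0.npz
rail cloud z pct [0.0853 0.0924 0.0968]
rail lo slope 0.023 x at y=0 0.0838
rail hi slope 0.0387 x at y=0 0.1125
rail right end y -0.0204
red 119 x [0.0037 0.0666] y [-0.0296  0.0251] zcloud 0.0317 ((0.03573938459157944, -0.0024089831858873367), (0.054410986602306366, 0.06262386590242386), 86.70532989501953)
deck z med 0.0017 x [-0.075  0.113] y [-0.073  0.187]
plane fit tilt [-0.0148 -0.0081  0.0025]
knob y [0.1088 0.1154 0.1282] z [0.108 0.167]
```

```bash
sed -i 's/psi=np.radians(8)/psi=np.radians(7.0)/' deck.py; sed -i 's/cs=max(comps(w,50),key=lambda c:c\[1\]\[4\]); vu=np.argwhere(cs\[0\])/cs=[np.any([c[0] for c in comps(w,50)],0)]; vu=np.argwhere(cs[0])/' rail.py; python3 rail.py w2.npz top0.npz; python3 -c "
from deck import *; from plant import monitor
st=monitor.get_state(); print(st['eef_pos'],st['eef_rot'],st['finger_force'])
delta(st,O+frame(psi)@[0,0,.2],tool_R(psi))
import rail
s=load('w2.npz'); D=frame(psi); Q=(cloud(s)-O)@D
m=hm(s,100,128,120,40)&(Q[...,2]>.18)&(Q[...,2]<.26)
p=cloud(s)[m]; R=Ro.from_euler('xyz',st['eef_rot']).as_matrix(); q=(p-st['eef_pos'])@R; print(np.percentile(q,[1,50,99],axis=0).round(4))
"
```

```text
== w2.npz
rail cloud z pct [0.0936 0.0946 0.0956]
rail lo slope 0.0039 x at y=0 0.0806
rail hi slope 0.0047 x at y=0 0.0958
rail right end y -0.0669
red 1412 x [0.0338 0.0554] y [-0.0259  0.0287] zcloud 0.0305 ((0.044693928211927414, 0.0012322943657636642), (0.022057896479964256, 0.05497582256793976), 0.17216990888118744)
deck z med 0.0004 x [-0.08   0.107] y [-0.07   0.186]
plane fit tilt [ 0.0012 -0.004   0.0007]
collar y [-0.0345 -0.0288 -0.0235]
knob y [0.1107 0.1121 0.1303] z [0.11  0.166]
== top0.npz
rail cloud z pct [0.0896 0.0935 0.0978]
rail lo slope -0.0051 x at y=0 0.087
rail hi slope 0.0022 x at y=0 0.0987
rail right end y -0.0129
red 210 x [-0.049   0.0597] y [-0.0263  0.027 ] zcloud 0.0294 ((0.005833223462104797, 0.0005125328898429871), (0.05410456657409668, 0.11079011112451553), 89.69763946533203)
deck z med -0.0007 x [-0.098  0.111] y [-0.072  0.188]
plane fit tilt [ 0.0012 -0.003  -0.0007]
knob y [0.1095 0.1184 0.1308] z [0.115 0.17 ]
[0.47859227 0.13393655 0.25167544] [ 3.13529629 -0.46050877  0.15355269] 54.1633540391922
slide units (present axes) [-0.02 -0.11 -0.  ] turn [-0.008   0.0281  0.028 ] slide in target axes [-0.02 -0.11 -0.01]
[[-0.027  -0.0286 -0.0304]
 [ 0.0203 -0.0017 -0.029 ]
 [ 0.0528  0.0251 -0.0135]]
```

```bash
sed -i 's/radians(7.0)/radians(6.8)/; s/.571,.148,.075/.571,.1485,.0753/' deck.py; cat > d.py <<'E'
import sys; from deck import *; from plant import monitor
st=monitor.get_state(); print(st['clock'],"deck pos",((st['eef_pos']-O)@frame(psi)).round(4),'F',st['contact_force'].round(1),"Fdeck",(st['contact_force']@frame(psi)).round(1),st['finger_force'],st['grip_width'])
delta(st,O+frame(psi)@np.array(list(map(float,sys.argv[1:4]))),tool_R(psi))
E
python3 d.py 0 0 .2
```

```text
5.3667 deck pos [ 0.0003 -0.0035  0.1996] F [-0.3  0.8 -2.3] Fdeck [-1.2  0.8 -1.9] 54.1633540391922 0.6449706279371189
slide units (present axes) [-0.01 -0.14 -0.01] turn [-0.0096  0.0281  0.0311] slide in target axes [-0.01 -0.14 -0.02]
```

Call:
{"op": "servo_tool", "data": {"turn": [[-0.0048, 0.014, 0.0155], [-0.0048, 0.014, 0.0155], [0, 0, 0], [0, 0, 0], [0, 0, 0], [0, 0, 0], [0, 0, 0], [0, 0, 0], [0, 0, 0], [0, 0, 0], [0, 0, 0], [0, 0, 0], [0, 0, 0]], "slide": [[0, 0, 0], [0, -0.14, 0], [0, 0, 0.6], [0, 0, 0.6], [0, 0, 0.6], [0, 0, 0.6], [0, 0, 0.6], [0, 0, 0.6], [0, 0, 0.6], [0, 0, 0.6], [0, 0, 0.6], [0, 0, 0], [0, 0, 0]], "gripper": [50, 50, 50, 50, 50, 50, 50, 50, 50, 50, 50, 50, 50]}}

```text
clock: 6.45
eef_pos: [0.5416, 0.1435, 0.1311]
eef_rot: [-3.141, -0.486, 0.115]
contact_force: [-0.4, 0.4, -2.0]
grip_width: 0.648
finger_force: 54.1
```

```bash
python3 d.py 0 0 .034
```

```text
6.45 deck pos [-0.0001 -0.0015  0.0632] F [-0.4  0.4 -2. ] Fdeck [-1.2  0.5 -1.6] 54.0780633687973 0.6478011326084092
slide units (present axes) [ 0.   -0.06  1.17] turn [ 0.0009  0.0025 -0.0036] slide in target axes [ 0.   -0.06  1.17]
```

Call:
{"op": "servo_tool", "data": {"turn": [[0, 0, 0], [0, 0, 0], [0, 0, 0], [0, 0, 0], [0, 0, 0], [0, 0, 0]], "slide": [[0, -0.06, 0.4], [0, 0, 0.4], [0, 0, 0.2], [0, 0, 0.1], [0, 0, 0.05], [0, 0, 0]], "gripper": [50, 50, 50, 50, 50, 50]}}

```text
clock: 6.95
eef_pos: [0.5548, 0.1472, 0.1071]
eef_rot: [-3.141, -0.49, 0.116]
contact_force: [-0.0, -0.9, -2.4]
grip_width: 0.645
finger_force: 54.3
```

```bash
python3 d.py 0 0 .032
```

```text
6.95 deck pos [0.0006 0.0006 0.0357] F [-0.  -0.9 -2.4] Fdeck [-1.2 -0.9 -2. ] 54.28345441818237 0.6446776432161234
slide units (present axes) [-0.02  0.03  0.15] turn [ 0.0009 -0.001  -0.0022] slide in target axes [-0.02  0.03  0.15]
```

Call:
{"op": "servo_tool", "data": {"turn": [[0, 0, 0], [0, 0, 0], [0, 0, 0], [0, 0, 0]], "slide": [[0, 0, 0.04], [0, 0, 0.04], [0, 0, 0.04], [0, 0, 0]], "gripper": [50, 50, 50, 50]}}

```text
clock: 7.28
eef_pos: [0.556, 0.1474, 0.1041]
eef_rot: [-3.141, -0.49, 0.117]
contact_force: [0.7, 0.2, -2.2]
grip_width: 0.646
finger_force: 54.3
```

```bash
python3 d.py 0 0 .032
```

```text
7.2833 deck pos [0.0003 0.0007 0.0325] F [ 0.7  0.2 -2.2] Fdeck [-0.3  0.1 -2.3] 54.28412675857544 0.6458317761478679
slide units (present axes) [-0.01  0.03  0.02] turn [ 0.0009 -0.001  -0.0019] slide in target axes [-0.01  0.03  0.02]
```

Call:
{"op": "servo_tool", "data": {"turn": [[0, 0, 0], [0, 0, 0], [0, 0, 0]], "slide": [[0, 0.02, 0.04], [0, 0, 0.04], [0, 0, 0]], "gripper": [50, 50, 50]}}

```text
clock: 7.53
eef_pos: [0.5567, 0.147, 0.1031]
eef_rot: [3.141, -0.49, 0.117]
contact_force: [-12.4, -3.0, 12.1]
grip_width: 0.644
finger_force: 56.4
```

```bash
python3 d.py 0 0 .032
```

```text
7.5333 deck pos [0.0004 0.0002 0.0313] F [-12.4  -3.   12.1] Fdeck [-5.5 -1.5 16.6] 56.39982998371124 0.6443620942749078
slide units (present axes) [-0.01  0.01 -0.03] turn [ 0.0016 -0.0012 -0.0017] slide in target axes [-0.02  0.01 -0.03]
```

Call:
{"op": "servo_tool", "data": {"turn": [[0, 0, 0], [0, 0, 0], [0, 0, 0], [0, 0, 0], [0, 0, 0], [0, 0, 0], [0, 0, 0], [0, 0, 0], [0, 0, 0], [0, 0, 0], [0, 0, 0], [0, 0, 0], [0, 0, 0], [0, 0, 0]], "slide": [[0, 0, 0], [0, 0, 0], [0, 0, 0], [0, 0, 0], [0, 0, 0], [0, 0, 0], [0, 0, 0], [0, 0, -0.3], [0, 0, -0.8], [0, 0, -1], [0, 0, -1], [0, 0, -1], [0, 0, -1], [0, 0, -1]], "gripper": [50, 60, 60, 75, 85, 85, 85, 85, 85, 85, 85, 85, 85, 85]}}

```text
clock: 8.7
eef_pos: [0.4847, 0.1389, 0.2384]
eef_rot: [-3.141, -0.49, 0.117]
contact_force: [0.6, -0.5, -0.4]
grip_width: 0.994
finger_force: 0.0
```

```bash
python3 shot.py wrist w3; python3 - <<'E'
from deck import *
s=load("w3.npz");D=frame(psi);Q=(cloud(s)-O)@D;n=D[:,2]
m=hm(s,100,128,120,30)&(np.abs(Q[...,2]-.06)<.007)&(np.abs(Q[...,0])<.09)&(np.abs(Q[...,1])<.06)
q=np.array([o+k*(O@n+.06-o@n)/(k@n) for o,k in (ray(s,u,v) for v,u in np.argwhere(m))]);q=(q-O)@D
print(len(q),np.nanmedian(Q[...,2][m]),cv2.minAreaRect(q[:,:2].astype(np.float32)))
E
python3 rail.py w3.npz
```

```text
8.75 [0.4852 0.1398 0.2434] [-3.1406 -0.496   0.1177]
354.2240320484847 [[0.116, 0.968, -0.222, 0.475], [-0.993, 0.113, -0.025, 0.139], [0.001, 0.223, 0.975, 0.396], [0.0, 0.0, 0.0, 1.0]]
6961 0.06033710644977043 ((-0.001384451985359192, 0.0014402158558368683), (0.05462837591767311, 0.10836535692214966), 89.86553955078125)
== w3.npz
rail cloud z pct [0.0935 0.0944 0.0954]
rail lo slope 0.0016 x at y=0 0.0807
rail hi slope 0.0015 x at y=0 0.0954
rail right end y -0.0672
red 192 x [0.053  0.0547] y [-0.0256  0.0271] zcloud 0.0294 ((0.05381776764988899, 0.0011040102690458298), (0.05349987745285034, 0.0016046277014538646), 89.90135955810547)
deck z med 0.0003 x [-0.081  0.084] y [-0.071  0.184]
plane fit tilt [ 0.0016 -0.0024  0.0004]
collar y [-0.0348 -0.0291 -0.0238]
knob y [0.1102 0.1114 0.1263] z [0.11  0.166]
```

View pics/w3.png

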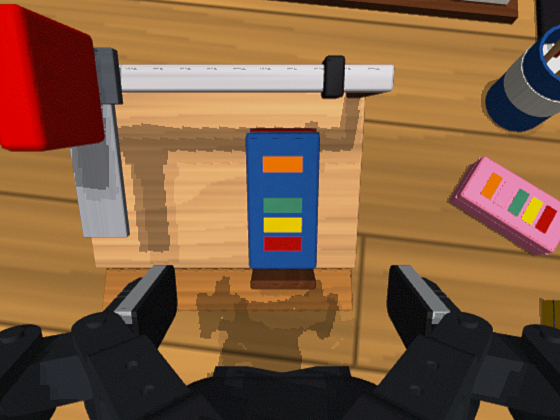

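The wrist view shows blue square on red (lid (283,201)), red's far edge just showing at (283,131), and the collar at (334,76).

```bash
cat > d2.py <<'E'
import sys; from deck import *; from plant import monitor
a=list(map(float,sys.argv[1:5])); st=monitor.get_state(); print(st['clock'],st['eef_pos'].round(4),st['eef_rot'].round(4),st['finger_force'])
delta(st,np.array(a[:3]),Ro.from_euler("xyz",[np.pi,0,a[3]]).as_matrix())
E
python3 d2.py .4457 -.1684 .16 -.0187
```

```text
8.75 [0.4852 0.1398 0.2434] [-3.1406 -0.496   0.1177] 0.0
slide units (present axes) [-4.24 12.06  1.49] turn [-0.0348 -0.4952  0.1338] slide in target axes [-1.35 12.35  3.34]
```

Call:
{"op": "servo_tool", "data": {"turn": [[-0.0058, -0.0825, 0.0223], [-0.0058, -0.0825, 0.0223], [-0.0058, -0.0825, 0.0223], [-0.0058, -0.0825, 0.0223], [-0.0058, -0.0825, 0.0223], [-0.0058, -0.0825, 0.0223], [0, 0, 0], [0, 0, 0], [0, 0, 0], [0, 0, 0], [0, 0, 0], [0, 0, 0], [0, 0, 0], [0, 0, 0], [0, 0, 0], [0, 0, 0], [0, 0, 0], [0, 0, 0], [0, 0, 0], [0, 0, 0]], "slide": [[0, 0, 0], [0, 0, 0], [0, 0, 0], [0, 0, 0], [0, 0, 0], [0, 0, 0], [-0.1, 0.88, 0], [-0.1, 0.88, 0], [-0.1, 0.88, 0], [-0.1, 0.88, 0], [-0.1, 0.88, 0.3], [-0.1, 0.88, 0.3], [-0.1, 0.88, 0.3], [-0.1, 0.88, 0.4], [-0.1, 0.88, 0.4], [-0.1, 0.88, 0.4], [-0.1, 0.88, 0.4], [-0.1, 0.88, 0.4], [-0.1, 0.88, 0.4], [-0.1, 0.88, 0]], "gripper": [85, 85, 85, 85, 85, 85, 85, 85, 85, 85, 85, 85, 85, 85, 85, 85, 85, 85, 85, 85]}}

```text
clock: 10.42
eef_pos: [0.4427, -0.1691, 0.1535]
eef_rot: [3.142, 0.008, -0.02]
contact_force: [0.5, -0.3, 0.8]
grip_width: 0.995
finger_force: 0.0
```

```bash
python3 shot.py wrist w4; python3 - <<'E'
from lid import *
s=load("w4.npz")
q=lid(s,22,34,np.array((.447,-.168,.03))); r=cv2.minAreaRect(q[:,:2].astype(np.float32)); print(len(q),np.round(r[0],4),np.round(r[1],4),r[2])
E
python3 d2.py .4457 -.1684 .002 -.0187
```

```text
10.4667 [ 0.4419 -0.1743  0.1543] [ 3.1392  0.0078 -0.0252]
354.2240320484847 [[-0.021, 0.963, 0.269, 0.509], [-1.0, -0.02, -0.004, -0.169], [0.001, -0.269, 0.963, 0.296], [0.0, 0.0, 0.0, 1.0]]
7375 [ 0.4454 -0.1665] [0.0554 0.1084] 88.9219970703125
10.4667 [ 0.4419 -0.1743  0.1543] [ 3.1392  0.0078 -0.0252] 0.0
slide units (present axes) [ 0.19 -0.25  6.09] turn [ 0.0024  0.0078 -0.0065] slide in target axes [ 0.15 -0.24  6.09]
```

Call:
{"op": "servo_tool", "data": {"turn": [[0.0024, 0.0078, -0.0065], [0, 0, 0], [0, 0, 0], [0, 0, 0], [0, 0, 0], [0, 0, 0], [0, 0, 0], [0, 0, 0], [0, 0, 0], [0, 0, 0], [0, 0, 0], [0, 0, 0], [0, 0, 0], [0, 0, 0], [0, 0, 0], [0, 0, 0], [0, 0, 0], [0, 0, 0]], "slide": [[0.15, -0.27, 0], [0, 0, 0.7], [0, 0, 0.7], [0, 0, 0.7], [0, 0, 0.7], [0, 0, 0.7], [0, 0, 0.7], [0, 0, 0.7], [0, 0, 0.4], [0, 0, 0.3], [0, 0, 0.2], [0, 0, 0.1], [0, 0, 0.1], [0, 0, 0], [0, 0, 0], [0, 0, 0], [0, 0, 0], [0, 0, 0]], "gripper": [85, 85, 85, 85, 85, 85, 85, 85, 85, 85, 85, 85, 85, 50, 50, 50, 50, 50], "squeeze": 50}}

```text
clock: 11.97
eef_pos: [0.4488, -0.1624, 0.006]
eef_rot: [-3.142, -0.003, -0.014]
contact_force: [-0.9, -1.4, 6.5]
grip_width: 0.646
finger_force: 53.8
```

```bash
python3 d2.py .478 .137 .25 -.0187;  python3 d.py 0.003 0 .18
```

```text
11.9667 [ 0.4488 -0.1624  0.006 ] [-3.1415 -0.0033 -0.0141] 53.81112277507782
slide units (present axes) [  1.03 -11.99  -9.76] turn [-0.0001 -0.0033  0.0046] slide in target axes [  0.94 -12.    -9.76]
11.9667 deck pos [-0.1721 -0.2942  0.013 ] F [-0.9 -1.4  6.5] Fdeck [ 2.1 -1.3  6.2] 53.81112277507782 0.6456022836577555
slide units (present axes) [  1.49 -12.07  -9.18] turn [ 0.0326  0.4847 -0.1301] slide in target axes [  7.01 -11.77  -6.68]
```

Call:
{"op": "servo_tool", "data": {"turn": [[0, 0, 0], [0, 0, 0], [0, 0, 0], [0, 0, 0], [0, 0, 0], [0, 0, 0], [0, 0, 0], [0, 0, 0], [0, 0, 0], [0, 0, 0], [0, 0, 0], [0, 0, 0], [0, 0, 0], [0, 0, 0], [0, 0, 0], [0, 0, 0], [0, 0, 0], [0, 0, 0]], "slide": [[0, 0, -0.8], [0, 0, -1], [0, 0, -1], [0, 0, -1], [0.08, -0.92, -0.46], [0.08, -0.92, -0.46], [0.08, -0.92, -0.46], [0.08, -0.92, -0.46], [0.08, -0.92, -0.46], [0.08, -0.92, -0.46], [0.08, -0.92, -0.46], [0.08, -0.92, -0.46], [0.08, -0.92, -0.46], [0.08, -0.92, -0.46], [0.08, -0.92, -0.46], [0.08, -0.92, -0.46], [0.08, -0.92, -0.46], [0, 0, 0]], "gripper": [50, 50, 50, 50, 50, 50, 50, 50, 50, 50, 50, 50, 50, 50, 50, 50, 50, 50]}}

```text
clock: 13.47
eef_pos: [0.4778, 0.1424, 0.2522]
eef_rot: [-3.137, -0.005, -0.007]
contact_force: [-0.2, 0.4, -1.4]
grip_width: 0.643
finger_force: 54.0
```

```bash
python3 d.py 0.003 0 .19
```

```text
13.4667 deck pos [0.0007 0.005  0.2   ] F [-0.2  0.4 -1.4] Fdeck [-0.8  0.4 -1.2] 53.980191349983215 0.6432768254088423
slide units (present axes) [0.29 0.17 0.31] turn [ 0.0269  0.4831 -0.1241] slide in target axes [0.09 0.2  0.4 ]
```

Call:
{"op": "servo_tool", "data": {"turn": [[0.0034, 0.0604, -0.0155], [0.0034, 0.0604, -0.0155], [0.0034, 0.0604, -0.0155], [0.0034, 0.0604, -0.0155], [0.0034, 0.0604, -0.0155], [0.0034, 0.0604, -0.0155], [0.0034, 0.0604, -0.0155], [0.0034, 0.0604, -0.0155], [0, 0, 0], [0, 0, 0], [0, 0, 0]], "slide": [[0, 0, 0], [0, 0, 0], [0, 0, 0], [0, 0, 0], [0, 0, 0], [0, 0, 0], [0, 0, 0], [0, 0, 0], [0.09, 0.2, 0.2], [0, 0, 0], [0, 0, 0]], "gripper": [50, 50, 50, 50, 50, 50, 50, 50, 50, 50, 50]}}

```text
clock: 14.38
eef_pos: [0.4827, 0.1315, 0.2464]
eef_rot: [3.139, -0.484, 0.112]
contact_force: [0.4, 0.2, -1.6]
grip_width: 0.647
finger_force: 54.0
```

```bash
python3 shot.py wrist w5; python3 d.py 0.003 0 .19; python3 - <<'E'
from deck import *; from plant import monitor
s=load("w5.npz"); st=monitor.get_state(); R=Ro.from_euler('xyz',st['eef_rot']).as_matrix(); q=(cloud(s)-st['eef_pos'])@R
for f,lo,hi in (("w5",22,34),):
    m=hm(s,lo,hi,120,40)&(np.abs(q[...,2]+.026)<.012)&(abs(q[...,1])<.04)&(abs(q[...,0])<.08); p=q[m]; print(np.percentile(p,[.5,50,99.5],axis=0).round(4))
E
```

```text
14.4333 [0.4831 0.1319 0.2468] [ 3.1392 -0.4844  0.112 ]
354.2240320484847 [[0.109, 0.97, -0.216, 0.474], [-0.994, 0.108, -0.02, 0.133], [0.004, 0.217, 0.976, 0.404], [0.0, 0.0, 0.0, 1.0]]
14.4333 deck pos [ 0.0017 -0.0061  0.1933] F [ 0.5  0.6 -2.2] Fdeck [-0.5  0.6 -2.2] 53.969791531562805 0.6459364847101176
slide units (present axes) [ 0.05 -0.24  0.13] turn [ 0.0056  0.0043 -0.0059] slide in target axes [ 0.05 -0.24  0.13]
[[-0.0293 -0.0284 -0.0265]
 [ 0.019  -0.001  -0.025 ]
 [ 0.0516  0.0262 -0.0165]]
```

Call:
{"op": "servo_tool", "data": {"turn": [[0.0056, 0.0043, -0.0059], [0, 0, 0], [0, 0, 0], [0, 0, 0], [0, 0, 0], [0, 0, 0], [0, 0, 0], [0, 0, 0], [0, 0, 0], [0, 0, 0], [0, 0, 0]], "slide": [[0.05, -0.24, 0.2], [0, 0, 0.6], [0, 0, 0.6], [0, 0, 0.6], [0, 0, 0.6], [0, 0, 0.6], [0, 0, 0.6], [0, 0, 0.6], [0, 0, 0.4], [0, 0, 0], [0, 0, 0]], "gripper": [50, 50, 50, 50, 50, 50, 50, 50, 50, 50, 50]}}

```text
clock: 15.35
eef_pos: [0.5391, 0.1453, 0.1405]
eef_rot: [-3.141, -0.488, 0.12]
contact_force: [-0.3, 0.2, -1.7]
grip_width: 0.643
finger_force: 54.0
```

```bash
python3 d.py 0.003 0 .056
```

```text
15.35 deck pos [0.0023 0.0006 0.0726] F [-0.3  0.2 -1.7] Fdeck [-1.   0.2 -1.4] 53.96697163581848 0.6433696854774082
slide units (present axes) [0.03 0.02 0.66] turn [-0.001   0.0009  0.001 ] slide in target axes [0.03 0.02 0.66]
```

Call:
{"op": "servo_tool", "data": {"turn": [[0, 0, 0], [0, 0, 0], [0, 0, 0], [0, 0, 0], [0, 0, 0], [0, 0, 0]], "slide": [[0.03, 0.02, 0.3], [0, 0, 0.15], [0, 0, 0.06], [0, 0, 0.05], [0, 0, 0], [0, 0, 0]], "gripper": [50, 50, 50, 50, 50, 50]}}

```text
clock: 15.85
eef_pos: [0.5467, 0.1457, 0.1338]
eef_rot: [3.138, -0.494, 0.121]
contact_force: [-47.5, -10.1, 50.6]
grip_width: 0.643
finger_force: 65.9
```

```bash
python3 d.py 0.003 0 .056
```

```text
15.85 deck pos [0.0059 0.0001 0.0631] F [-47.5 -10.1  50.6] Fdeck [-18.9  -4.4  67.4] 65.91875910758972 0.6430208322189791
slide units (present axes) [-0.12  0.    0.28] turn [ 0.0021 -0.0058  0.002 ] slide in target axes [-0.11  0.    0.28]
```

Call:
{"op": "servo_tool", "data": {"turn": [[0, 0, 0], [0, 0, 0], [0, 0, 0]], "slide": [[-0.04, 0, -0.06], [0, 0, 0], [0, 0, 0]], "gripper": [50, 50, 50]}}

```text
clock: 16.1
eef_pos: [0.5463, 0.1456, 0.1337]
eef_rot: [3.14, -0.495, 0.121]
contact_force: [-20.0, -3.4, 24.0]
grip_width: 0.647
finger_force: 61.6
```

```bash
python3 d.py 0.003 0 .065; python3 shot.py wrist w6; python3 rail.py w6.npz; python3 - <<'E'
from deck import *
s=load("w6.npz");D=frame(psi);Q=(cloud(s)-O)@D
for n,lo,hi,z in (("y",22,34,.09),("b",100,128,.045)):
    m=hm(s,lo,hi,120,30)&(np.abs(Q[...,2]-z)<.016)&(np.abs(Q[...,0])<.09)&(np.abs(Q[...,1])<.05)
    print(n,m.sum(),np.nanpercentile(Q[m],[1,50,99],axis=0).round(4))
E
```

```text
16.1 deck pos [0.0055 0.     0.0632] F [-20.   -3.4  24. ] Fdeck [-6.7 -1.  30.7] 61.573326587677 0.6471332267135789
slide units (present axes) [-0.1   0.   -0.07] turn [ 0.0005 -0.0068  0.0018] slide in target axes [-0.1   0.   -0.07]
16.15 [0.5463 0.1456 0.1337] [ 3.1401 -0.4954  0.1208]
354.2240320484847 [[0.119, 0.967, -0.227, 0.535], [-0.993, 0.116, -0.025, 0.146], [0.002, 0.229, 0.973, 0.291], [0.0, 0.0, 0.0, 1.0]]
== w6.npz
rail cloud z pct [0.0935 0.0944 0.0953]
rail lo slope 0.001 x at y=0 0.0808
rail hi slope 0.0006 x at y=0 0.0956
rail right end y -0.0671
red 331 x [0.054  0.0555] y [-0.0249  0.0271] zcloud 0.0285 ((0.0547812320291996, 0.0010971836745738983), (0.0014696078142151237, 0.05307047441601753), 0.08003634959459305)
deck z med 0.0002 x [-0.076  0.086] y [-0.07   0.183]
plane fit tilt [ 0.0014 -0.0023  0.0004]
collar y [-0.0345 -0.0282 -0.0236]
knob y nan z nan
y 24081 [[-0.0227 -0.0253  0.0838]
 [ 0.0246  0.0015  0.0903]
 [ 0.0565  0.0286  0.0917]]
b 0 [nan nan nan]
  return np.nanmean(a, axis, out=out, keepdims=keepdims)
  return np.nanmean(a, axis, out=out, keepdims=keepdims)
```

View pics/w6.png

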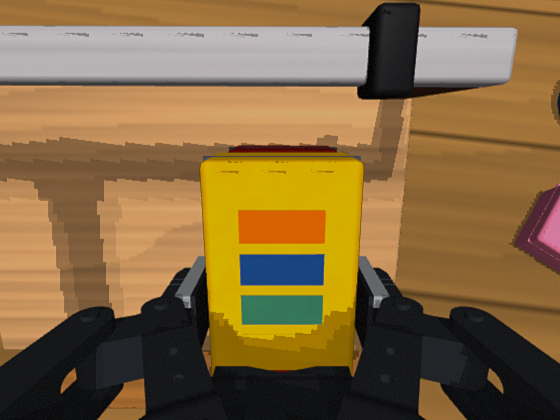

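The wrist view shows yellow flush on the column (lid centre ~(283,260), far edge row 158, red's end just past it), the rail unmoved and the collar at (390,50).

Call:
{"op": "servo_tool", "data": {"turn": [[0, 0, 0], [0, 0, 0], [0, 0, 0], [0, 0, 0], [0, 0, 0], [0, 0, 0], [0, 0, 0], [0, 0, 0], [0, 0, 0], [0, 0, 0], [0, 0, 0], [0, 0, 0], [0, 0, 0], [0, 0, 0], [0, 0, 0], [0, 0, 0]], "slide": [[-0.02, 0, -0.02], [0, 0, 0], [0, 0, 0], [0, 0, 0], [0, 0, 0], [0, 0, 0], [0, 0, 0], [0, 0, 0], [0, 0, -0.3], [0, 0, -0.8], [0, 0, -1], [0, 0, -1], [0, 0, -1], [0, 0, -1], [0, 0, -1], [0, 0, 0]], "gripper": [50, 50, 60, 60, 75, 85, 85, 85, 85, 85, 85, 85, 85, 85, 85, 85]}}

```text
clock: 17.48
eef_pos: [0.4808, 0.1398, 0.2588]
eef_rot: [3.141, -0.495, 0.123]
contact_force: [0.4, 0.8, -0.4]
grip_width: 0.999
finger_force: 0.0
```

```bash
python3 shot.py wrist w7; python3 rail.py w7.npz; python3 - <<'E'
from deck import *
s=load("w7.npz");D=frame(psi);Q=(cloud(s)-O)@D;n=D[:,2]
m=hm(s,22,34,120,30)&(np.abs(Q[...,2]-.09)<.007)&(np.abs(Q[...,0])<.09)&(np.abs(Q[...,1])<.06)
q=np.array([o+k*(O@n+.09-o@n)/(k@n) for o,k in (ray(s,u,v) for v,u in np.argwhere(m))]);q=(q-O)@D
print(len(q),np.nanmedian(Q[...,2][m]),cv2.minAreaRect(q[:,:2].astype(np.float32)))
s=load("w7.npz")
x,y,z=np.moveaxis(Q,-1,0); m=hm(s,172,6,140,40)&(y>.05)&(z>.1)
for k in range(3): print("knob",np.nanpercentile(Q[...,k][m],[1,25,50,75,99]).round(4))
E
```

```text
17.5333 [0.4805 0.1401 0.2566] [ 3.1407 -0.4925  0.1241]
354.2240320484847 [[0.121, 0.966, -0.227, 0.47], [-0.993, 0.119, -0.026, 0.14], [0.002, 0.228, 0.974, 0.416], [0.0, 0.0, 0.0, 1.0]]
== w7.npz
rail cloud z pct [0.0934 0.0944 0.0953]
rail lo slope 0.002 x at y=0 0.0809
rail hi slope 0.0016 x at y=0 0.0955
rail right end y -0.0671
red 247 x [0.05   0.0535] y [-0.0259  0.0278] zcloud 0.0299 ((0.051657311618328094, 0.0010390020906925201), (0.0034721987321972847, 0.053953830152750015), 0.1977996975183487)
deck z med 0.0003 x [-0.081  0.106] y [-0.071  0.184]
plane fit tilt [ 0.0012 -0.0022  0.0004]
collar y [-0.0349 -0.0291 -0.0239]
knob y [0.1103 0.1117 0.1302] z [0.11  0.166]
7513 0.09031785544847958 ((-0.002581588923931122, 0.0013123657554388046), (0.10861507058143616, 0.05498582497239113), 0.16367362439632416)
knob [0.051  0.0667 0.082  0.0963 0.1095]
knob [0.1102 0.1109 0.1117 0.1202 0.1308]
knob [0.1086 0.1401 0.1617 0.1645 0.166 ]
```

View pics/w7.png

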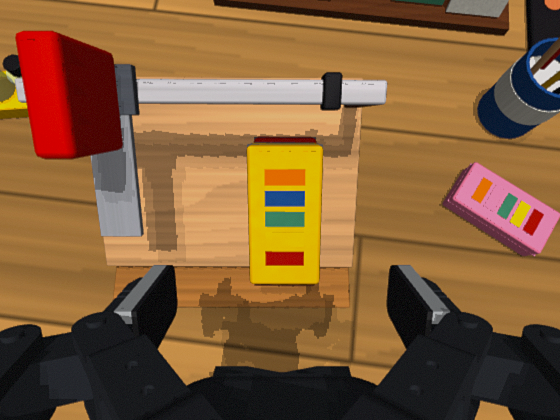

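The wrist view shows the finished column (yellow lid at (285,214)), the knob at (70,95), the tongue end at (120,235) and the collar at (331,90).

```bash
python3 d.py .08 .175 .205; python3 d.py .08 .175 .125
```

```text
17.5333 deck pos [0.0049 0.0024 0.2028] F [-0.3  0.3 -0.3] Fdeck [-0.4  0.4 -0.1] 0.0 0.995488052974234
slide units (present axes) [ 3.04 -6.89 -0.07] turn [-0.0016 -0.0038  0.0048] slide in target axes [ 3.   -6.91 -0.09]
17.5333 deck pos [0.0049 0.0024 0.2028] F [-0.3  0.3 -0.3] Fdeck [-0.4  0.4 -0.1] 0.0 0.995488052974234
slide units (present axes) [ 3.03 -6.89  3.13] turn [-0.0016 -0.0038  0.0048] slide in target axes [ 3.   -6.91  3.11]
```

Call:
{"op": "servo_tool", "data": {"turn": [[-0.0016, -0.0038, 0.0048], [0, 0, 0], [0, 0, 0], [0, 0, 0], [0, 0, 0], [0, 0, 0], [0, 0, 0], [0, 0, 0], [0, 0, 0], [0, 0, 0], [0, 0, 0], [0, 0, 0], [0, 0, 0], [0, 0, 0]], "slide": [[0, 0, -0.2], [0.3, -0.69, 0], [0.3, -0.69, 0], [0.3, -0.69, 0], [0.3, -0.69, 0], [0.3, -0.69, 0], [0.3, -0.69, 0], [0.3, -0.69, 0], [0.3, -0.69, 0], [0.3, -0.69, 0], [0.3, -0.69, 0], [0, 0, 0], [0, 0, 0], [0, 0, 0]], "gripper": [0, 0, 0, 0, 0, 0, 0, 0, 0, 0, 0, 0, 0, 0], "squeeze": 20}}

```text
clock: 18.7
eef_pos: [0.5243, 0.3158, 0.2922]
eef_rot: [3.14, -0.482, 0.115]
contact_force: [0.1, -0.1, 0.1]
grip_width: -0.001
finger_force: 0.0
```

```bash
python3 d.py .08 .175 .125
```

```text
18.7 deck pos [0.0783 0.1716 0.204 ] F [ 0.1 -0.1  0.1] Fdeck [ 0.1 -0.1  0.1] 0.0 -0.0006769639474297704
slide units (present axes) [ 0.09 -0.15  3.16] turn [ 0.0037  0.0065 -0.0032] slide in target axes [ 0.07 -0.14  3.16]
```

Call:
{"op": "servo_tool", "data": {"turn": [[0.0037, 0.0065, -0.0032], [0, 0, 0], [0, 0, 0], [0, 0, 0], [0, 0, 0], [0, 0, 0], [0, 0, 0], [0, 0, 0], [0, 0, 0]], "slide": [[0.07, -0.14, 0.3], [0, 0, 0.6], [0, 0, 0.6], [0, 0, 0.6], [0, 0, 0.6], [0, 0, 0.46], [0, 0, 0], [0, 0.3, 0], [0, 0, 0]], "gripper": [0, 0, 0, 0, 0, 0, 0, 0, 0]}}

```text
clock: 19.45
eef_pos: [0.5637, 0.3165, 0.2251]
eef_rot: [-3.141, -0.492, 0.119]
contact_force: [0.3, 0.0, 0.3]
grip_width: -0.003
finger_force: 0.0
```

```bash
python3 d.py .08 .15 .125
```

```text
19.45 deck pos [0.0815 0.1677 0.1263] F [0.3 0.  0.3] Fdeck [ 0.5 -0.   0.1] 0.0 -0.002789910155467284
slide units (present axes) [-0.06  0.71  0.05] turn [-0.0004 -0.0028  0.    ] slide in target axes [-0.06  0.71  0.05]
```

Call:
{"op": "servo_tool", "data": {"turn": [[0, 0, 0], [0, 0, 0], [0, 0, 0], [0, 0, 0], [0, 0, 0], [0, 0, 0], [0, 0, 0], [0, 0, 0], [0, 0, 0], [0, 0, 0], [0, 0, 0], [0, 0, 0], [0, 0, 0], [0, 0, 0], [0, 0, 0], [0, 0, 0], [0, 0, 0]], "slide": [[-0.06, 0.2, 0], [0, 0.2, 0], [0, 0.2, 0], [0, 0.2, 0], [0, 0.2, 0], [0, 0.2, 0], [0, 0.2, 0], [0, 0.2, 0], [0, 0.2, 0], [0, 0.2, 0], [0, 0.2, 0], [0, 0.2, 0], [0, 0.2, 0], [0, 0.2, 0], [0, 0.2, 0], [0, 0.2, 0], [0, 0, 0]], "gripper": [0, 0, 0, 0, 0, 0, 0, 0, 0, 0, 0, 0, 0, 0, 0, 0, 0]}}

```text
clock: 20.87
eef_pos: [0.5719, 0.2363, 0.224]
eef_rot: [3.142, -0.491, 0.118]
contact_force: [-0.3, 0.6, 2.6]
grip_width: 0.001
finger_force: 1.1
```

```bash
cat > kn.py <<'E'
from deck import *
import subprocess,sys
s=load(sys.argv[1]+".npz"); Q=(cloud(s)-O)@frame(psi); x,y,z=np.moveaxis(Q,-1,0)
m=hm(s,172,6,140,40)&(z>.105)&(z<.17)&(x>.04)&(x<.12)&(y<.2)&(y>-.08); print("knob y",m.sum(),np.nanpercentile(y[m],[1,5,50,95,99]).round(4))
E
python3 d.py .08 .06 .125; python3 shot.py top t1; python3 kn.py t1; python3 kn.py top0;  python3 shot.py scene s1; python3 kn.py s1; python3 kn.py scene0
```

```text
20.8667 deck pos [0.0798 0.0871 0.126 ] F [-0.3  0.6  2.6] Fdeck [1.  0.7 2.3] 1.1477707079575339 0.001296644724158613
slide units (present axes) [0.01 1.08 0.04] turn [ 0.0004 -0.0026 -0.0007] slide in target axes [0.01 1.08 0.04]
20.9167 [0.5718 0.2364 0.2239] [ 3.1413 -0.491   0.1178]
379.6309982332338 [[-0.002, 0.985, -0.171, 0.263], [-1.0, -0.002, 0.004, -0.01], [0.003, 0.171, 0.985, 1.657], [0.0, 0.0, 0.0, 1.0]]
knob y 61 [0.0508 0.051  0.0603 0.0708 0.0738]
knob y 122 [0.1086 0.1094 0.1179 0.1286 0.1307]
20.9667 [0.5718 0.2365 0.2237] [ 3.1412 -0.4908  0.1179]
465.6272864659464 [[0.013, -0.788, 0.616, 1.392], [1.0, 0.014, -0.003, -0.006], [-0.006, 0.616, 0.788, 1.287], [0.0, 0.0, 0.0, 1.0]]
knob y 248 [0.0504 0.051  0.0579 0.0701 0.0752]
knob y 241 [0.1086 0.1091 0.1156 0.1275 0.1284]
```

Call:
{"op": "servo_tool", "data": {"turn": [[0, 0, 0], [0, 0, 0], [0, 0, 0], [0, 0, 0], [0, 0, 0], [0, 0, 0], [0, 0, 0], [0, 0, 0], [0, 0, 0], [0, 0, 0], [0, 0, 0], [0, 0, 0]], "slide": [[0, 0.15, 0], [0, 0.15, 0], [0, 0.15, 0], [0, 0.15, 0], [0, 0.15, 0], [0, 0.15, 0], [0, 0.15, 0], [0, 0.15, 0], [0, 0.15, 0], [0, 0.1, 0], [0, 0, 0], [0, 0, 0]], "gripper": [0, 0, 0, 0, 0, 0, 0, 0, 0, 0, 0, 0]}}

```text
clock: 21.97
eef_pos: [0.5759, 0.2012, 0.2239]
eef_rot: [-3.141, -0.491, 0.118]
contact_force: [-0.5, -0.1, 1.1]
grip_width: 0.001
finger_force: 0.8
```

```bash
python3 d.py .08 .045 .125; python3 shot.py wrist w8; python3 - <<'E'
from deck import *
s=load("w8.npz"); Q=(cloud(s)-O)@frame(psi); x,y,z=np.moveaxis(Q,-1,0); H=hsv(s)
row=(x>.084)&(x<.092)&(z>.085)&(z<.12)&(np.abs(y)<.1)
for b in np.arange(-.075,.1,.004):
    m=row&(np.abs(y-b)<.002)
    if m.sum(): print(b.round(3),m.sum(),np.median(z[m]).round(4),np.median(H[m],0))
E
```

```text
21.9667 deck pos [0.0796 0.0517 0.126 ] F [-0.5 -0.1  1.1] Fdeck [ 0.1 -0.1  1.2] 0.7574920899241988 0.000988263398057753
slide units (present axes) [0.02 0.27 0.04] turn [-0.     -0.0024 -0.0002] slide in target axes [0.02 0.27 0.04]
22.0167 [0.5759 0.2012 0.2239] [-3.1416 -0.4911  0.1186]
354.2240320484847 [[0.117, 0.968, -0.223, 0.566], [-0.993, 0.115, -0.025, 0.202], [0.001, 0.225, 0.974, 0.382], [0.0, 0.0, 0.0, 1.0]]
-0.067 55 0.0945 [150.   6. 205.]
-0.063 107 0.0948 [162.   6. 208.]
-0.059 117 0.0948 [163.   7. 208.]
-0.055 116 0.0946 [165.   6. 209.]
-0.051 114 0.0947 [162.5   6.  209. ]
-0.047 110 0.0946 [163.   6. 209.]
-0.043 107 0.0947 [165.   7. 210.]
-0.039 52 0.0949 [162.5   6.5 212. ]
-0.035 50 0.1029 [136.5  26.   29.5]
-0.031 127 0.1032 [135.  25.  31.]
-0.027 129 0.1031 [128.  24.  32.]
-0.023 224 0.0974 [150.   20.5  25. ]
-0.019 111 0.0947 [165.   6. 211.]
-0.015 113 0.0946 [162.   6. 210.]
-0.011 112 0.0946 [163.   6. 210.]
-0.007 116 0.0946 [162.   6. 211.]
-0.003 46 0.0946 [160.   5. 214.]
0.001 2 0.0948 [171.5  25.5 193.5]
0.037 58 0.1119 [  2.5 232.   81. ]
0.041 126 0.103 [111.  30.  91.]
0.045 122 0.103 [113.  28.  97.]
0.049 120 0.0947 [165.   6. 210.]
0.053 113 0.0944 [167.   6. 212.]
0.057 102 0.0944 [165.   6. 212.]
0.061 116 0.0944 [167.5   6.  213. ]
0.065 117 0.0945 [168.   6. 212.]
0.069 107 0.0944 [165.   6. 213.]
0.073 112 0.0943 [165.   6. 213.]
0.077 113 0.0944 [165.   6. 213.]
0.081 111 0.0944 [165.   6. 214.]
0.085 111 0.0943 [165.   6. 214.]
0.089 112 0.0944 [165.   6. 214.]
0.093 114 0.0942 [165.   6. 214.]
0.097 115 0.0944 [165.   6. 214.]
```

View pics/w8.png

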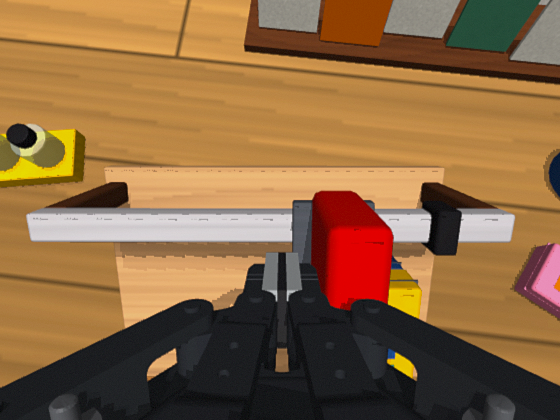

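The wrist view shows the knob at (350,250), its slide ending at col 375 and the collar starting at col 428 — about 27 mm of travel left, with the fingers against the knob's left face.

Call:
{"op": "servo_tool", "data": {"turn": [[0, 0, 0], [0, 0, 0], [0, 0, 0], [0, 0, 0], [0, 0, 0], [0, 0, 0], [0, 0, 0], [0, 0, 0], [0, 0, 0], [0, 0, 0]], "slide": [[0, 0.1, 0], [0, 0.1, 0], [0, 0.1, 0], [0, 0.1, 0], [0, 0.1, 0], [0, 0.1, 0], [0, 0.1, 0], [0, 0.1, 0], [0, 0, 0], [0, 0, 0]], "gripper": [0, 0, 0, 0, 0, 0, 0, 0, 0, 0]}}

```text
clock: 22.85
eef_pos: [0.5783, 0.1815, 0.224]
eef_rot: [-3.141, -0.491, 0.119]
contact_force: [-0.1, 1.3, 1.3]
grip_width: -0.004
finger_force: 1.0
```

```bash
python3 d.py .08 .025 .125
```

```text
22.85 deck pos [0.0797 0.0319 0.1261] F [-0.1  1.3  1.3] Fdeck [0.7 1.3 1.2] 0.9697804762981832 -0.003673411112079453
slide units (present axes) [0.01 0.28 0.04] turn [-0.0003 -0.0026 -0.    ] slide in target axes [0.01 0.28 0.04]
```

Call:
{"op": "servo_tool", "data": {"turn": [[0, 0, 0], [0, 0, 0], [0, 0, 0], [0, 0, 0], [0, 0, 0]], "slide": [[0, 0.08, 0], [0, 0.08, 0], [0, 0.08, 0], [0, 0, 0], [0, 0, 0]], "gripper": [0, 0, 0, 0, 0]}}

```text
clock: 23.27
eef_pos: [0.579, 0.1759, 0.224]
eef_rot: [-3.141, -0.491, 0.119]
contact_force: [-1.5, 2.0, 1.7]
grip_width: -0.004
finger_force: 1.2
```

```bash
python3 d.py .08 .025 .125
```

```text
23.2667 deck pos [0.0797 0.0262 0.1261] F [-1.5  2.   1.7] Fdeck [-0.3  2.1  2.1] 1.1637566071658512 -0.0035998429470889036
slide units (present axes) [0.01 0.05 0.04] turn [-0.0007 -0.0027  0.0003] slide in target axes [0.01 0.05 0.04]
```

Call:
{"op": "servo_tool", "data": {"turn": [[0, 0, 0], [0, 0, 0], [0, 0, 0], [0, 0, 0]], "slide": [[0, 0.08, 0], [0, 0.08, 0], [0, 0, 0], [0, 0, 0]], "gripper": [0, 0, 0, 0]}}

```text
clock: 23.6
eef_pos: [0.5795, 0.1719, 0.224]
eef_rot: [-3.141, -0.491, 0.119]
contact_force: [-2.0, 1.6, 0.9]
grip_width: -0.002
finger_force: 1.2
```

```bash
python3 d.py .08 .025 .125
```

```text
23.6 deck pos [0.0797 0.0222 0.126 ] F [-2.   1.6  0.9] Fdeck [-1.1  1.8  1.6] 1.20860861960983 -0.0018505645959634458
slide units (present axes) [ 0.01 -0.11  0.04] turn [-0.0006 -0.0026  0.0003] slide in target axes [ 0.01 -0.11  0.04]
```

Call:
{"op": "servo_tool", "data": {"turn": [[0, 0, 0], [0, 0, 0], [0, 0, 0], [0, 0, 0]], "slide": [[0, 0.08, 0], [0, 0.08, 0], [0, 0, 0], [0, 0, 0]], "gripper": [0, 0, 0, 0]}}

```text
clock: 23.93
eef_pos: [0.5797, 0.1692, 0.2241]
eef_rot: [-3.14, -0.492, 0.12]
contact_force: [-1.2, 6.3, -0.5]
grip_width: -0.003
finger_force: 4.1
```

```bash
python3 d.py .08 .025 .125
```

```text
23.9333 deck pos [0.0797 0.0195 0.1262] F [-1.2  6.3 -0.5] Fdeck [-0.7  6.4 -0.2] 4.085280303783634 -0.002838688047321608
slide units (present axes) [ 0.01 -0.22  0.05] turn [-0.0023 -0.0029  0.0013] slide in target axes [ 0.01 -0.22  0.05]
```

Call:
{"op": "servo_tool", "data": {"turn": [[0, 0, 0], [0, 0, 0], [0, 0, 0], [0, 0, 0]], "slide": [[0, 0.08, 0], [0, 0.08, 0], [0, 0, 0], [0, 0, 0]], "gripper": [0, 0, 0, 0]}}

```text
clock: 24.27
eef_pos: [0.5801, 0.1657, 0.2241]
eef_rot: [-3.14, -0.492, 0.121]
contact_force: [-1.3, 6.7, 0.8]
grip_width: 0.003
finger_force: 4.8
```

```bash
python3 d.py .08 .0125 .125; python3 shot.py top t2; python3 kn.py t2;python3 shot.py scene s2; python3 kn.py s2
```

```text
24.2667 deck pos [0.0797 0.016  0.1262] F [-1.3  6.7  0.8] Fdeck [-0.1  6.8  0.9] 4.779918672700418 0.003256210433776772
slide units (present axes) [0.01 0.14 0.05] turn [-0.003  -0.0031  0.0018] slide in target axes [0.01 0.14 0.05]
24.3167 [0.5801 0.1658 0.2241] [-3.1395 -0.4918  0.1208]
379.6309982332338 [[-0.002, 0.985, -0.171, 0.263], [-1.0, -0.002, 0.004, -0.01], [0.003, 0.171, 0.985, 1.657], [0.0, 0.0, 0.0, 1.0]]
knob y 56 [-0.0191 -0.0183 -0.0085  0.0009  0.0027]
24.3667 [0.5801 0.1659 0.2241] [-3.1395 -0.4917  0.1208]
465.6272864659464 [[0.013, -0.788, 0.616, 1.392], [1.0, 0.014, -0.003, -0.006], [-0.006, 0.616, 0.788, 1.287], [0.0, 0.0, 0.0, 1.0]]
knob y 229 [-0.0196 -0.0191 -0.0108  0.0014  0.0031]
```

Call:
{"op": "servo_tool", "data": {"turn": [[0, 0, 0], [0, 0, 0], [0, 0, 0], [0, 0, 0]], "slide": [[0, 0.06, 0], [0, 0.06, 0], [0, 0, 0], [0, 0, 0]], "gripper": [0, 0, 0, 0]}}

```text
clock: 24.7
eef_pos: [0.5804, 0.1633, 0.2241]
eef_rot: [-3.139, -0.492, 0.121]
contact_force: [-0.4, 8.4, -0.1]
grip_width: 0.003
finger_force: 5.3
```

```bash
python3 d.py .08 .0125 .125
```

```text
24.7 deck pos [0.0797 0.0135 0.1262] F [-0.4  8.4 -0.1] Fdeck [ 0.5  8.4 -0.4] 5.29818487193463 0.0034064756660942635
slide units (present axes) [0.01 0.04 0.05] turn [-0.0035 -0.0032  0.0022] slide in target axes [0.01 0.04 0.05]
```

Call:
{"op": "servo_tool", "data": {"turn": [[0, 0, 0], [0, 0, 0], [0, 0, 0], [0, 0, 0], [0, 0, 0]], "slide": [[0, 0.06, 0], [0, 0.03, 0], [0, 0, 0], [0, 0, 0], [0, 0, 0]], "gripper": [0, 0, 0, 0, 0]}}

```text
clock: 25.12
eef_pos: [0.5806, 0.1614, 0.2241]
eef_rot: [-3.139, -0.492, 0.122]
contact_force: [-1.0, 9.8, 0.1]
grip_width: 0.001
finger_force: 5.7
```

```bash
python3 d.py .08 .0125 .125;  python3 shot.py top t3; python3 kn.py t3;python3 shot.py scene s3; python3 kn.py s3; python3 d.py .08 .0125 .125
```

```text
25.1167 deck pos [0.0796 0.0117 0.1262] F [-1.   9.8  0.1] Fdeck [0.2 9.8 0. ] 5.676957586832176 0.0014306980623974468
slide units (present axes) [ 0.02 -0.03  0.05] turn [-0.004  -0.0031  0.0025] slide in target axes [ 0.02 -0.03  0.05]
25.1667 [0.5806 0.1615 0.2241] [-3.1389 -0.4918  0.1215]
379.6309982332338 [[-0.002, 0.985, -0.171, 0.263], [-1.0, -0.002, 0.004, -0.01], [0.003, 0.171, 0.985, 1.657], [0.0, 0.0, 0.0, 1.0]]
knob y 58 [-0.0237 -0.0236 -0.0124 -0.0025 -0.0008]
25.2167 [0.5806 0.1615 0.2241] [-3.139  -0.4918  0.1216]
465.6272864659464 [[0.013, -0.788, 0.616, 1.392], [1.0, 0.014, -0.003, -0.006], [-0.006, 0.616, 0.788, 1.287], [0.0, 0.0, 0.0, 1.0]]
knob y 229 [-0.0239 -0.0234 -0.0159 -0.0041 -0.0004]
25.2167 deck pos [0.0796 0.0117 0.1262] F [-3.   9.7 -0.7] Fdeck [-2.  10.   0.2] 5.675278859439458 0.0005514509753163574
slide units (present axes) [ 0.01 -0.03  0.05] turn [-0.004  -0.0031  0.0026] slide in target axes [ 0.01 -0.03  0.05]
```

Call:
{"op": "servo_tool", "data": {"turn": [[0, 0, 0], [0, 0, 0], [0, 0, 0], [0, 0, 0], [0, 0, 0], [0, 0, 0], [0, 0, 0], [0, 0, 0], [0, 0, 0], [0, 0, 0], [0, 0, 0], [0, 0, 0], [0, 0, 0], [0, 0, 0], [0, 0, 0], [0, 0, 0], [0, 0, 0], [0, 0, 0], [0, 0, 0]], "slide": [[0, 0, 0], [0, -0.08, 0], [0, -0.08, 0], [0, -0.08, 0], [0, -0.08, 0], [0, -0.08, 0], [0, -0.1, 0], [0, -0.3, 0], [0, -0.4, 0], [0, -0.5, 0], [0, -0.5, 0], [0, 0, -0.8], [0, 0, -1], [0, 0, -1], [-0.4, -0.4, -0.8], [-0.4, -0.4, -0.6], [-0.4, 0, 0], [0, 0, 0], [0, 0, 0]], "gripper": [0, 0, 0, 0, 0, 0, 0, 0, 0, 0, 0, 0, 0, 0, 0, 0, 0, 0, 0]}}

```text
clock: 26.8
eef_pos: [0.4966, 0.2233, 0.3014]
eef_rot: [3.141, -0.49, 0.119]
contact_force: [0.0, 0.2, -1.1]
grip_width: -0.002
finger_force: 0.0
```

```bash
python3 shot.py wrist w9; for n in top scene; do python3 shot.py $n ${n}9 >/dev/null; python3 kn.py ${n}9; done; python3 kn.py w9; python3 rail.py w9.npz 2>/dev/null| head -5; python3 - <<'E'
from deck import *
s=load("w9.npz");D=frame(psi);Q=(cloud(s)-O)@D
for n,lo,hi,z in (("y",22,34,.075),("b",100,128,.045),("r",172,6,.015)):
    m=hm(s,lo,hi,120,30)&(np.abs(Q[...,2]-z)<.017)&(np.abs(Q[...,0])<.09)&(np.abs(Q[...,1])<.05)
    print(n,m.sum(),np.nanpercentile(Q[m],[1,50,99],axis=0).round(4).tolist() if m.any() else "")
E
```

```text
26.85 [0.497  0.2231 0.3012] [ 3.1414 -0.49    0.1183]
354.2240320484847 [[0.118, 0.968, -0.223, 0.486], [-0.993, 0.115, -0.025, 0.224], [0.002, 0.224, 0.975, 0.459], [0.0, 0.0, 0.0, 1.0]]
knob y 102 [-0.0157 -0.0151 -0.0056  0.0041  0.0052]
knob y 230 [-0.0164 -0.0159 -0.0075  0.0036  0.0046]
knob y 5886 [-0.0129 -0.011   0.0043  0.0075  0.0077]
== w9.npz
rail cloud z pct [0.0933 0.0945 0.0956]
rail lo slope 0.0065 x at y=0 0.0808
rail hi slope 0.0065 x at y=0 0.0962
rail right end y -0.067
y 3584 [[-0.0523, -0.0253, 0.0668], [-0.0087, 0.0194, 0.0902], [0.0514, 0.0296, 0.0918]]
b 526 [[-0.0533, -0.0008, 0.0361], [0.0114, 0.0294, 0.0494], [0.0503, 0.0299, 0.0592]]
r 584 [[-0.0496, -0.0082, 0.0078], [0.0501, 0.0282, 0.0229], [0.0538, 0.0293, 0.0312]]
```

View pics/w9.png

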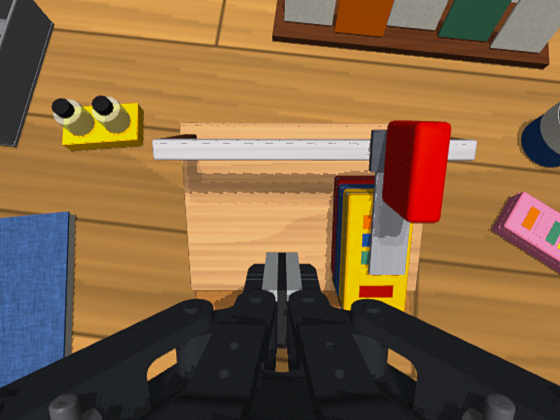

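The wrist view shows the knob (420,170) over the column with the tongue on top of the yellow tin (378,240), the tins in line, the fingers clear.

```bash
python3 -c "
from plant import r
print(r.hand_in())"
```

```text
the job is handed in; nothing more can be done
None
```

The job is handed in, but the hand-in returned no verdict: blue and yellow tins are stacked on red, each measured within about 3 mm of centre. The knob was pressed about 7 mm (9.8 N) against its stop and let go at deck y about -5 mm, the rack did not move measurably, and it took about 27 s.

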